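# Drop the pralines into the tin

### The job

Push the empty square tin sideways along the bench, without lifting it, until it sits below the end of the spout, centred where the pralines will fall. Then press the black paddle down with the fingertips so the gate at the lever's other end lifts, and keep it down until all three pralines have rolled into the tin; then let the lever come back up so the gate is shut. Do not touch the pralines, and leave the bottle, jar and cup where they stand.

Things in the scene. Friction and masses are not known exactly. Their poses are not given: they have to be found in the camera images.
- dispenser: Fixed steel dispenser; yaw varies. An open-topped chute, 40 mm wide, 200 long, slopes 10 degrees down along its -x to an open spout. Origin on the bench under the spout's edge. Spout underside 62 mm up; far end of the chute 120 mm up. Foot plate 6 mm thick, x 45 to 215, y -50 to 100 mm; nothing below the spout at x under 45. Post for the pivot at x 55, y 80 mm, 132 high.
- drop_point (a point): Point on the bench 50 mm in front of (dispenser -x) the spout's edge, where pralines land; the tin's centre belongs within about 30 mm of it. Axes as the dispenser's.
- lever (a joint): Angle of the rocking lever, rad. 0: at rest, gate shut; grows as the paddle goes down; 0.45: stop, gate fully up. Pralines pass freely from about 0.3. A spring returns it: the paddle needs about 2 N to start and 5 N at the stop.
- paddle_top (a point): Centre of the top face of the black paddle plate, 32 (dispenser x) x 36 (y) x 8 mm, 124 mm above the bench at rest, 41 mm lower fully pressed; nothing under it. On the dispenser's +y side at x 55, y 175 mm; the pivot (axis along x) is at x 55, y 80, z 120 mm, and the lever's other end, 80 mm beyond it, carries the gate blade across the chute.
- tin_centre (a point): Centre (half-way up) of the empty square aluminium tin, open at the top, 130 x 130 mm, 40 high, walls 3, 0.25 to 0.5 kg, loose on the bench. Axes along its sides, within 0.12 rad of the dispenser's. It starts 95 to 165 mm to the dispenser's -y side of drop_point, up to 15 mm off along x.
- tin: The same tin; origin at the centre of its underside.
- praline0_center (a point): Centre of a hard round chocolate praline, 26 mm diameter, 14 g, number 1 of 3 behind the gate in the chute (all alike). In the tin its centre lies about 16 mm above the bench, up to 40 mm if it rests on the others.
- praline1_center (a point): Centre of a hard round chocolate praline, 26 mm diameter, 14 g, number 2 of 3 behind the gate in the chute (all alike). In the tin its centre lies about 16 mm above the bench, up to 40 mm if it rests on the others.
- praline2_center (a point): Centre of a hard round chocolate praline, 26 mm diameter, 14 g, number 3 of 3 behind the gate in the chute (all alike). In the tin its centre lies about 16 mm above the bench, up to 40 mm if it rests on the others.
- praline0: The same praline's body (rolls freely).
- praline1: The same praline's body (rolls freely).
- praline2: The same praline's body (rolls freely).
- sauce_bottle: White plastic bottle, 52 mm diameter, 150 mm high, standing on the dispenser's -y side; leave it. Origin under its centre.
- jam_jar: Amber glass jar with steel cap, 66 mm diameter, 85 mm high, beyond the paddle; leave it. Origin under its centre.
- cup: Small steel cup, 68 mm diameter, 60 mm high, in front of the paddle; leave it. Origin under its centre.
Mind the look-alikes: they are no part of the job. Of the things shaped like the tin, the aluminium one is meant.

How it is judged:
On the way, in this order (a step that is already met when the one before it is completed fails the run):
1. the tin is under the spout (centre within 45 mm of the drop point), the gate still shut (horizontal distance between tin_centre and drop_point below 0.045 m and value of joint lever below 0.08 rad), for 0.2 s.
2. the paddle is held down (lever beyond 0.25 rad) with the tin in place (horizontal distance between tin_centre and drop_point below 0.045 m and value of joint lever above 0.25 rad), for 0.3 s.
At the end, for the whole second after the job is handed in: All three pralines are inside the tin, which stands flat and still on the bench with its centre within 45 mm of the drop point; the lever is back at rest (below 0.06 rad), gate shut (value of joint lever below 0.06 rad and height (world z) of tin below 0.006 m and angle between tin's own z axis and vertical below 0.08 rad and linear speed of tin below 0.02 m/s and horizontal distance between tin_centre and drop_point below 0.045 m and x of praline0_center in the frame of tin between -0.062 and 0.062 m and y of praline0_center in the frame of tin between -0.062 and 0.062 m and z of each of praline0_center, praline1_center, praline2_center in the frame of tin below 0.045 m and x of praline1_center in the frame of tin between -0.062 and 0.062 m and y of praline1_center in the frame of tin between -0.062 and 0.062 m and x of praline2_center in the frame of tin between -0.062 and 0.062 m and y of praline2_center in the frame of tin between -0.062 and 0.062 m); the robot touches nothing.
It fails at once if the tin is lifted or tipped (height (world z) of tin above 0.015 m or angle between tin's own z axis and vertical above 0.2 rad).
It fails at once if a praline is touched by the robot (contact force between any of praline0, praline1, praline2 and the fingers above 0.3 N or contact force between any of praline0, praline1, praline2 and the arm above 0.3 N).
It fails at once if the bottle, jar or cup is moved more than 30 mm or tipped (distance of any of sauce_bottle, jam_jar, cup from where it was at the start of the episode above 0.03 m or angle between any of sauce_bottle, jam_jar, cup's own z axis and vertical above 0.4 rad).
It also fails if it takes over 54 s, if anything falls off the work surface, if the arm or the gripper's body presses on something with over 40 N, if the wrist force passes 120 N, or if a joint passes its speed limit or range.

### The arm

A 7-joint arm with a two-finger parallel gripper is mounted at the origin on the work surface. World frame = base frame: x ahead of the robot, y to its left, z up, the work surface at z = 0. Lengths are in m, angles in rad, forces in N, time in s.
With the tool pointing down it reaches from about 0.35 to 0.9 m from the base axis. Payload 8.1 kg.
Tool frame: the origin (TCP) lies at the very end of the fingers, on their centre line; the grasp point (between the pads) lies 19 mm behind it (robot.grip_depth is the distance from the TCP to the grasp point, in m); z points along the fingers, y is the direction in which the jaws open and shut (so a half turn about z gives the same grasp; the last joint's range is limited). The gripper opens to 92 mm and grips with 3 to 60 N. Pads are 19 mm wide; open, the fingers measure 130 mm over their backs; the gripper's body (75 mm by 190 mm) begins 47 mm behind the grasp point.
Start: joints at [-1.418, 0.434, 0.025, 1.573, -0.012, 1.134, -0.075], TCP at [0.158, 0.605, 0.227] pointing down, gripper open.
Joint ranges: [-2.62, 2.62], [-0.44, 2.09], [-1.27, 1.32], [0.08, 2.57], [-1.32, 4.46], [0.12, 2], [-2.74, 2.74]. Speed limits (rad/s): [2.22, 2.22, 3.01, 3.01, 3.14, 3.14, 3.14].

### API

Orientations are given as a rotation vector (axis times angle).
In Python, from plant import readout, vision, robot gives the robot as it stands.
- The arm moves only by the shell command python3 -m creep 'ROWS' [FORCE]. ROWS is JSON, a list that holds one entry, the list of rows, each a list of 7 numbers: the shift along the tool's x, y, z in cm, then the turn, a rotation vector about the tool's x, y, z in degrees, then the finger opening in cm, from 0 to 9.18. In form: [[[tx, ty, tz, rx, ry, rz, jaw], ...]]. A call has exactly 5 rows; each row is the pose to reach, as a shift and turn from the pose measured when the call began, along the tool's axes at that moment; what a row does not reach only later rows make up. A row lasts 1/10 s, in which the tool goes at most 50 mm and 8.59 degrees, less where a joint would pass 70% of its speed; a pose out of reach is approached as far as the arm can. A call with a gripper value outside its range is refused whole. The fingers move at their own pace and stop on an object; FORCE is the grip in N (left out, the last holds). Time passes only in rows, so rows that repeat a pose let the fingers close, or fill a call up. It gives the time, the measured TCP pose, the force and the opening at its end, in the units of the state.
- readout.observe(): the state, without advancing time (a new reading comes with each control period).
- vision.camera(name): name is "scene" or "top" or "wrist"; returns the picture (420x560x3 uint8, red, green, blue); there is no depth.
- vision.get_calibration(name): a dict with "fx", "fy", "cx", "cy" (pixels), "dist_coeffs" ([k1, k2, p1, p2, k3] as OpenCV has them; the pictures are not rectified), "R" (3x3) and "t" (3): a world point X has camera coordinates R X + t. Camera axes: x right, y down, z forward; pixel columns grow to the right and rows downward; lengths in m; the calibration is good to about 2 mm. A picture is of the moment at which its call begins: read the wrist's pose just before it. get_calibration takes no time and is no camera call; for the wrist camera it gives the pose at the moment of the call.
- robot.job_done(): hands the job in, once; it reports no verdict.
The state is a dict: "clock": time; "q": joint angles; "joint_velocities": joint speeds; "joint_efforts": joint torques, N m; "eef_pos": TCP position; "orientation": TCP orientation; "force": force on the tool from outside, world axes, zero at the start; "ft_torque": the same for the moment, N m; "opening": opening from 0.0 (shut) to 1.0 (fully open).
Only numpy, scipy, OpenCV 4.12 (cv2) and the standard library are available. Lean on these libraries where they do the work, as an engineer would, in place of code of your own. Each camera call takes 0.05 s, during which the arm holds its last target.

## Working session

There is one attempt and no reset: what is moved stays moved. The work goes in short steps, Python scripts to look and compute and a shell command to move; the robot and the scene stay as the last step left them, time stands still between calls to the robot, and variables do not carry over. Pictures are saved under pics/ and viewed, and the job is handed in when it is done.

```bash
ls; mkdir -p pics
python3 - <<'E'
from plant import readout, vision, robot
import cv2
s=readout.observe()
print(s)
for n in ("scene","top","wrist"):
    im=vision.camera(n); cv2.imwrite(f"pics/{n}0.png",im[:,:,::-1])
    print(n,vision.get_calibration(n))
E
```

```text
pics
{'clock': 0.0, 'q': array([-1.41758698,  0.43522885,  0.02499344,  1.57409223, -0.01160207,
        1.13398702, -0.07510083]), 'joint_velocities': array([ 5.65905994e-04, -3.25345711e-05, -9.56574575e-04,  4.97115297e-04,
       -1.69507707e-03,  7.02399152e-04,  1.67092971e-03]), 'joint_efforts': array([-3.96645055e-05, -6.67850804e+01,  9.85117704e-01, -3.14462471e+01,
       -6.05774671e-02,  4.26743086e-02,  1.85640206e-04]), 'eef_pos': array([0.15808086, 0.60415523, 0.22594344]), 'orientation': array([-4.00863274e-01, -3.11586034e+00,  2.46532145e-03]), 'force': array([ 0.6385087 , -0.06112796,  0.45723777]), 'ft_torque': array([-0.02074177,  0.02410287, -0.0230294 ]), 'opening': 1.0023785154107085}
scene {'fx': 415.24713394177746, 'fy': 415.24713394177746, 'cx': 285.4185830915381, 'cy': 208.24941898561113, 'dist_coeffs': array([-0.11910688,  0.        ,  0.        ,  0.        ,  0.        ]), 'R': array([[ 0.7817922 ,  0.62352431,  0.00428828],
       [ 0.51580203, -0.64283217, -0.56631711],
       [-0.35035584,  0.4449542 , -0.82417628]]), 't': array([-0.37952193, -0.25809789,  1.40714751])}
top {'fx': 461.0893236961391, 'fy': 461.0893236961391, 'cx': 274.59647267017124, 'cy': 210.89973842600352, 'dist_coeffs': array([-0.08717067,  0.        ,  0.        ,  0.        ,  0.        ]), 'R': array([[ 0.02823613, -0.9991492 , -0.03006005],
       [-0.99805077, -0.02650528, -0.05649889],
       [ 0.05565407,  0.03159676, -0.99795003]]), 't': array([-0.0446184 ,  0.52574626,  1.10205459])}
wrist {'fx': 318.2523402121224, 'fy': 318.2523402121224, 'cx': 281.7082869079797, 'cy': 210.3416100457331, 'dist_coeffs': array([-0.00785858,  0.        ,  0.        ,  0.        ,  0.        ]), 'R': array([[ 0.25282361,  0.9675119 , -0.00097393],
       [ 0.92503178, -0.24142774,  0.29330677],
       [ 0.28354265, -0.07505579, -0.95601788]]), 't': array([-0.62372577, -0.03817923,  0.39067093])}
```

View pics/scene0.png

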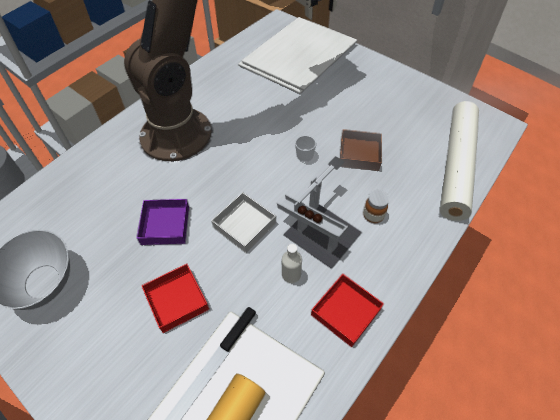

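View pics/top0.png

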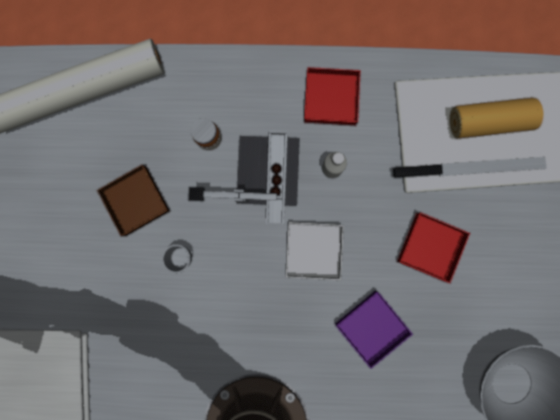

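View pics/wrist0.png

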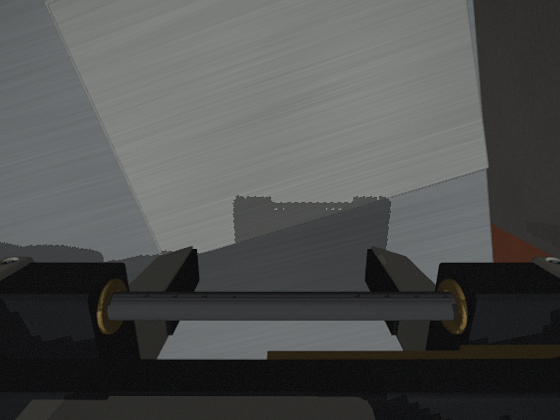

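Square-tin candidates in the top view are aluminium (313,249), red (332,96), red (433,247), purple (372,328) and brown (134,200). Only (313,249) is bare metal, and it sits next to the spout on the bottle's (-y) side. I'll confirm with an enlarged crop.

Run:
```python
import cv2
a=cv2.imread("pics/top0.png")[110:300,160:370]
cv2.imwrite("pics/crop_top.png",cv2.resize(a,None,fx=3.15,fy=3.15,interpolation=cv2.INTER_CUBIC))
a=cv2.imread("pics/scene0.png")[120:290,200:400]
cv2.imwrite("pics/crop_scene.png",cv2.resize(a,None,fx=3.5,fy=3.5,interpolation=cv2.INTER_CUBIC))
```

```text
(no output)
```

View pics/crop_top.png

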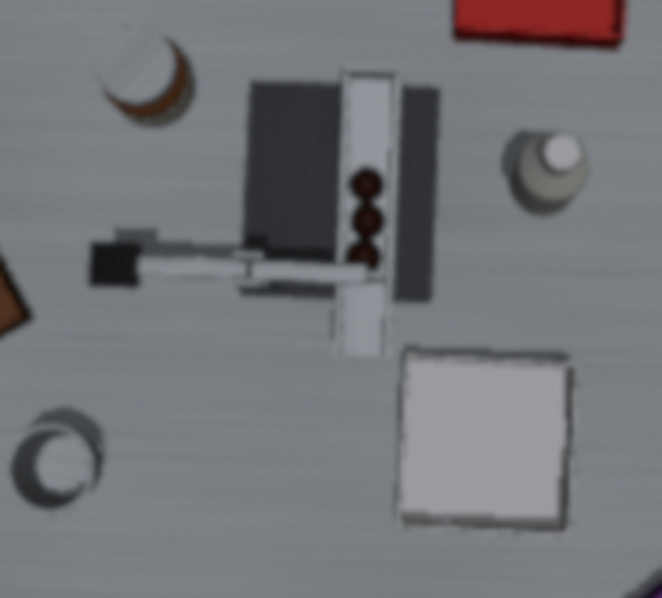

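View pics/crop_scene.png

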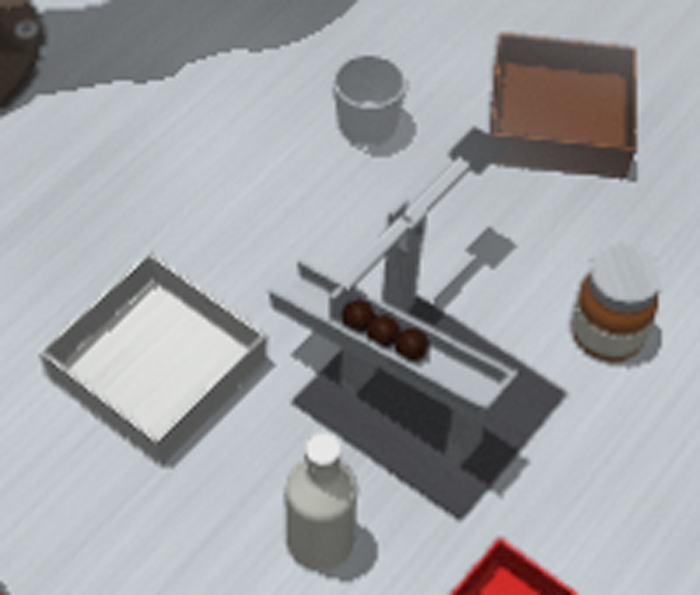

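The crop shows an open silver tin, corners in crop pixels about (402,349), (573,352), (566,528) and (398,524). It matches the description, so this is the aluminium tin. Next I'll measure the foot plate, tin, paddle and obstacles.

```bash
cat > h.py <<'E'
import numpy as np, cv2
from plant import vision, readout
def ray(cam,uv,z):
    c=vision.get_calibration(cam) if isinstance(cam,str) else cam
    K=np.array([[c['fx'],0,c['cx']],[0,c['fy'],c['cy']],[0,0,1]])
    n=cv2.undistortPoints(np.array(uv,float).reshape(-1,1,2),K,c['dist_coeffs'])[:,0]
    R,t=c['R'],c['t']; C=-R.T@t
    d=np.c_[n,np.ones(len(n))]@R
    return C+d*((z-C[2])/d[:,2])[:,None]
def frame():
    # rigid fit of the foot-plate's corners
    pts=np.array([(249,82),(440,88),(432,301),(238,295)])/3.15+[160,110]
    P=ray("top",pts,0.006)[:,:2]
    M=np.array([(215,100),(215,-50),(45,-50),(45,100)])/1000
    a=M-M.mean(0); b=P-P.mean(0)
    th=np.arctan2((a[:,0]*b[:,1]-a[:,1]*b[:,0]).sum(),(a*b).sum())
    R=np.array([[np.cos(th),-np.sin(th)],[np.sin(th),np.cos(th)]])
    o=P.mean(0)-R@M.mean(0)
    return o,R,th,P,P-(o+M@R.T)
E
python3 - <<'E'
from h import *
np.set_printoptions(precision=4,suppress=True)
o,R,th,P,res=frame()
print("disp",o,th,"res",res*1000, [np.linalg.norm(P[i]-P[(i+1)%4]) for i in range(4)])
print("drop",o+R@[-.05,0],"paddle",o+R@[.055,.175])
f=lambda l:np.array(l)/3.15+[160,110]
print("spout meas",[(R.T@(p[:2]-o)) for p in ray("top",f([(336,357),(384,357)]),.08)])
T=ray("top",f([(402,349),(573,352),(566,528),(398,524)]),.04)
print("tin",T.mean(0),[np.linalg.norm(T[i]-T[(i+1)%4]) for i in range(4)],
 [np.arctan2(*(T[i]-T[j])[[1,0]]) for i,j in ((0,3),(1,2))],[np.arctan2(*(T[i]-T[j])[[0,1]]) for i,j in ((0,1),(3,2))])
print("tin in disp",R.T@(T.mean(0)[:2]-o))
# scene view tin
g=lambda l:np.array(l)/3.5+[200,120]
S=ray("scene",g([(150,258),(267,340),(157,445),(41,355)]),.04); print("tin scene",S,S.mean(0))
pd=ray("top",f([(90,243),(139,243),(139,287),(90,287)]),.124); print("paddle",pd,pd.mean(0))
print("paddle scene",ray("scene",g([(474,149)]),.124))
for n,uv,z in (("jar",(140,68),.085),("cup",(63,465),.06),("bottle",(561,152),.15)):
    p=ray("top",f([uv]),z)[0]; print(n,p,R.T@(p[:2]-o))
print("gate/praline",[R.T@(p[:2]-o) for p in ray("top",f([(362,255),(367,185)]),.1)])
E
```

```text
disp [ 0.4955 -0.0339] -0.011761329985808781 res [[-1.3526 -0.2962]
 [-1.1649 -0.2154]
 [ 1.7745 -0.0997]
 [ 0.7429  0.6112]] [np.float64(0.14991706983475434), np.float64(0.16706221644205368), np.float64(0.15070230155684464), np.float64(0.1679178861956559)]
drop [ 0.4455 -0.0333] paddle [0.5526 0.1404]
spout meas [array([-0.0015,  0.0189]), array([-0.0001, -0.0158])]
tin [ 0.4379 -0.1259  0.04  ] [np.float64(0.12791175476132502), np.float64(0.13117886634744738), np.float64(0.12505569731061741), np.float64(0.1305921556896448)] [np.float64(0.004228829539009367), np.float64(-0.017532766463745235)] [np.float64(-0.00932008327743987), np.float64(-0.004993109048626634)]
tin in disp [-0.0565 -0.0927]
tin scene [[ 0.3791 -0.0664  0.04  ]
 [ 0.5072 -0.0686  0.04  ]
 [ 0.5023 -0.1959  0.04  ]
 [ 0.3754 -0.1929  0.04  ]] [ 0.441 -0.131  0.04 ]
paddle [[0.5681 0.1578 0.124 ]
 [0.5689 0.1231 0.124 ]
 [0.5381 0.122  0.124 ]
 [0.5372 0.1566 0.124 ]] [0.5531 0.1399 0.124 ]
paddle scene [[0.5566 0.1368 0.124 ]]
jar [0.702  0.1349 0.085 ] [0.2045 0.1712]
cup [0.4092 0.186  0.06  ] [-0.0889  0.2189]
bottle [ 0.6354 -0.167   0.15  ] [ 0.1414 -0.1315]
gate/praline [array([0.0712, 0.0024]), array([0.1214, 0.0008])]
```

Tin sizes, plate sizes, paddle and spout are consistent across the views (residuals under 2 mm). The plan is to push along +y from (0.44,-0.235), with the jaws spread along world x.

```bash
cat >> h.py <<'E'
from scipy.spatial.transform import Rotation as Ro
def to(x,y,z,yaw=90.):
    """shift (cm) and turn (deg) in tool axes to world target, tool down with tool x at yaw"""
    s=readout.observe(); R=Ro.from_rotvec(s['orientation'])
    a=np.radians(yaw); X=np.array([np.cos(a),np.sin(a),0]); Z=np.array([0,0,-1.])
    G=Ro.from_matrix(np.c_[X,np.cross(Z,X),Z])
    d=R.inv().apply(np.array([x,y,z])-s['eef_pos'])*100
    print("t",round(float(s['clock']),2),"pos",s['eef_pos'].round(4),"F",s['force'].round(1),"shift cm",d.round(2),"turn deg",np.degrees((R.inv()*G).as_rotvec()).round(1),"q",s['q'].round(2),"open",round(float(s['opening']),2))
E
python3 - <<'E'
from h import *
c=vision.get_calibration("wrist"); print(-c['R'].T@c['t'])
to(.40,.25,.235); to(.44,-.24,.235)
E
```

```text
[0.08223773 0.62356669 0.38407916]
t 0.15 pos [0.1581 0.6043 0.2262] F [ 0.4 -0.3  0.1] shift cm [-32.37 -28.16  -0.85] turn deg [-0.1  0.  75.3] q [-1.42  0.44  0.02  1.57 -0.01  1.13 -0.08] open 0.99
t 0.15 pos [0.1581 0.6043 0.2262] F [ 0.4 -0.3  0.1] shift cm [-48.64 -74.55  -0.79] turn deg [-0.1  0.  75.3] q [-1.42  0.44  0.02  1.57 -0.01  1.13 -0.08] open 0.99
```

```bash
python3 -m creep '[[[-3.6,-3.1,-0.2,0,0,5,6],[-7.2,-6.2,-0.4,0,0,10,6],[-10.8,-9.3,-0.5,0,0,15,6],[-14.4,-12.4,-0.6,0,0,20,6],[-18,-15.5,-0.8,0,0,25,6]]]' 20; python3 -c "
from h import *
to(.40,.25,.235); to(.44,-.24,.235)"
```

```text
clock: 0.65
eef_pos: [0.2937, 0.4069, 0.2342]
orientation: [1.071, 2.953, -0.002]
force: [1.0, 0.5, 0.0]
opening: 0.665
t 0.65 pos [0.2937 0.4069 0.2342] F [1.  0.5 0. ] shift cm [-18.21  -5.23  -0.06] turn deg [-0.1  0.1 50.1] q [-1.2   0.23  0.18  1.87 -0.04  1.05 -0.13] open 0.67
t 0.65 pos [0.2937 0.4069 0.2342] F [1.  0.5 0. ] shift cm [-52.69 -40.28   0.  ] turn deg [-0.1  0.1 50.1] q [-1.2   0.23  0.18  1.87 -0.04  1.05 -0.13] open 0.67
```

```bash
python3 -m creep '[[[-4.2,-1.2,0,0,0,6,6],[-8.4,-2.4,0,0,0,12,6],[-12.6,-3.6,0,0,0,18,6],[-17,-5.5,0,0,0,24,6],[-20.5,-8.5,0,0,0,30,6]]]'; python3 -c "
from h import *
to(.44,-.24,.235)"
```

```text
clock: 1.15
eef_pos: [0.3982, 0.2085, 0.2345]
orientation: [1.805, 2.57, -0.001]
force: [1.3, 0.2, 0.9]
opening: 0.65
t 1.15 pos [0.3982 0.2085 0.2345] F [1.3 0.2 0.9] shift cm [-4.361e+01 -1.129e+01  1.000e-02] turn deg [ 0.   0.1 19.8] q [-0.95  0.13  0.39  1.99 -0.06  1.03 -0.18] open 0.65
```

```bash
python3 -m creep '[[[-4.6,-1.2,0,0,0,4,6],[-9.2,-2.4,0,0,0,8,6],[-13.8,-3.6,0,0,0,12,6],[-18.4,-4.8,0,0,0,16,6],[-23,-6,0,0,0,20,6]]]'; python3 -c "
from h import *
to(.44,-.24,.235)"
```

```text
clock: 1.65
eef_pos: [0.4195, -0.03, 0.235]
orientation: [2.226, 2.214, 0.0]
force: [1.2, 0.3, 0.4]
opening: 0.652
t 1.65 pos [ 0.4195 -0.03    0.235 ] F [1.2 0.3 0.4] shift cm [-2.098e+01  2.170e+00  2.000e-02] turn deg [ 0.1  0.  -0.3] q [-0.64  0.07  0.64  2.06 -0.05  1.02  0.02] open 0.65
```

```bash
python3 -m creep '[[[-4.2,0.4,0,0,0,0,6],[-8.4,0.9,0,0,0,0,6],[-12.6,1.3,0,0,0,0,6],[-16.8,1.7,0,0,0,0,6],[-21,2.2,0,0,0,0,6]]]'
python3 - <<'E'
from h import *
to(.441,-.24,.02)
im=vision.camera("wrist"); cv2.imwrite("pics/wrist1.png",im[:,:,::-1])
im=vision.camera("top"); cv2.imwrite("pics/top1.png",im[:,:,::-1])
E
```

```text
clock: 2.15
eef_pos: [0.4402, -0.2417, 0.2352]
orientation: [2.226, 2.215, 0.001]
force: [1.2, 0.6, 0.1]
opening: 0.651
t 2.15 pos [ 0.4402 -0.2417  0.2352] F [1.2 0.6 0.1] shift cm [ 0.18  0.05 21.52] turn deg [ 0.1  0.  -0.3] q [-0.23  0.26  0.79  1.9  -0.21  1.06  0.64] open 0.65
```

View pics/wrist1.png

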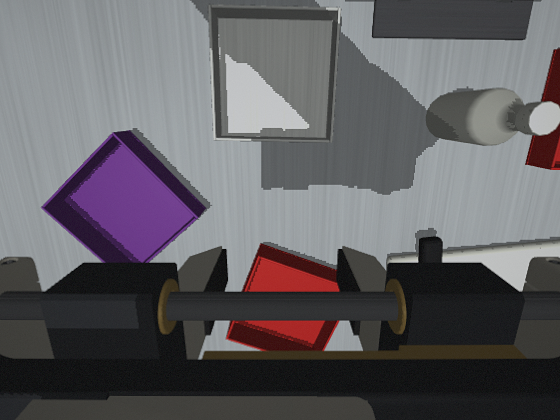

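View pics/top1.png

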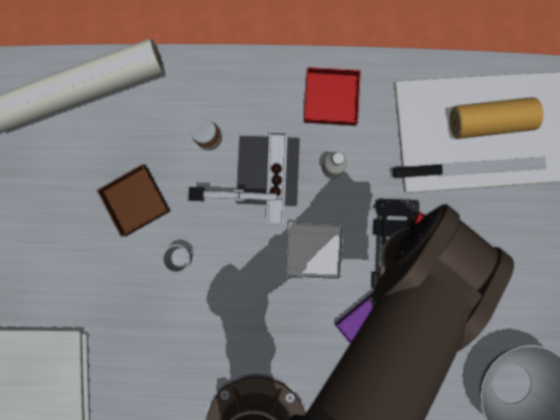

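The wrist view shows the tin's near rim, corners about (213,139) and (331,141), and a free bench between the purple and red tins below the fingers. I'll check that rim against the top-view estimate.

Run:
```python
from h import *
print(ray("wrist",[(213,139),(331,141),(340,10),(211,8)],.04).round(4))
print("purple near pts",ray("wrist",[(210,208),(137,130)],.04).round(4))
print("red",ray("wrist",[(262,243),(338,265)],.04).round(4))
to(.441,-.24,.02)
```

```text
[[ 0.367  -0.1949  0.04  ]
 [ 0.4953 -0.1987  0.04  ]
 [ 0.5    -0.0733  0.04  ]
 [ 0.3744 -0.0701  0.04  ]]
purple near pts [[ 0.3575 -0.2731  0.04  ]
 [ 0.2857 -0.1843  0.04  ]]
red [[ 0.4164 -0.3178  0.04  ]
 [ 0.5089 -0.3483  0.04  ]]
t 2.25 pos [ 0.4395 -0.2463  0.2356] F [ 0.  -0.6 -0.4] shift cm [ 0.73  0.1  21.55] turn deg [ 0.1  0.3 -0.7] q [-0.23  0.27  0.79  1.9  -0.21  1.06  0.64] open 0.65
```

```bash
python3 -m creep '[[[0.6,0.1,4.3,0,0,0,6],[0.6,0.1,8.6,0,0,0,6],[0.6,0.1,12.9,0,0,0,6],[0.6,0.1,17.2,0,0,0,6],[0.6,0.1,21.5,0,0,0,6]]]'
python3 - <<'E'
from h import *
to(.441,-.108,.02)
im=vision.camera("wrist"); cv2.imwrite("pics/wrist2.png",im[:,:,::-1])
E
```

```text
clock: 2.75
eef_pos: [0.4409, -0.2406, 0.0188]
orientation: [2.232, 2.205, -0.003]
force: [2.1, 0.8, 0.4]
opening: 0.654
t 2.75 pos [ 0.4409 -0.2406  0.0188] F [2.1 0.8 0.4] shift cm [13.26 -0.15 -0.18] turn deg [ 0.1  0.3 -0.7] q [-0.01  0.58  0.56  2.11 -0.54  0.59  0.92] open 0.65
```

View pics/wrist2.png

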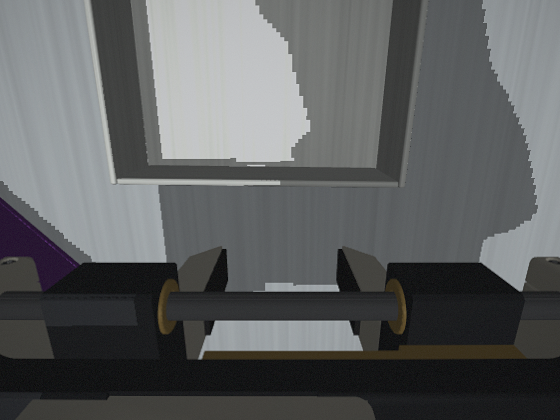

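The jaws are parallel to the tin's near face (row about 182). Now for the gentle push.

```bash
python3 -m creep '[[[1,-0.1,0,0,0,0,6],[2,-0.1,0,0,0,0,6],[3,-0.1,0,0,0,0,6],[4,-0.1,0,0,0,0,6],[5,-0.1,0,0,0,0,6]]]';  python3 -m creep '[[[0.9,0,0,0,0,0,6],[1.8,0,0,0,0,0,6],[2.7,0,0,0,0,0,6],[3.6,0,0,0,0,0,6],[4.5,0,0,0,0,0,6]]]'
python3 - <<'E'
from h import *
to(.441,-.108,.02)
im=vision.camera("wrist"); cv2.imwrite("pics/wrist3.png",im[:,:,::-1])
im=vision.camera("top"); cv2.imwrite("pics/top3.png",cv2.resize(im[110:300,160:400,::-1],None,fx=3,fy=3,interpolation=cv2.INTER_CUBIC))
E
```

```text
clock: 3.3
eef_pos: [0.4389, -0.189, 0.0149]
orientation: [2.233, 2.208, -0.007]
force: [-0.0, -3.9, 3.1]
opening: 0.649
clock: 3.8
eef_pos: [0.4394, -0.1436, 0.0148]
orientation: [2.233, 2.207, -0.007]
force: [0.9, -5.3, 3.0]
opening: 0.653
t 3.8 pos [ 0.4394 -0.1436  0.0148] F [ 0.9 -5.3  3. ] shift cm [ 3.56  0.12 -0.54] turn deg [-0.1  0.3 -0.7] q [-0.22  0.55  0.56  2.21 -0.57  0.53  0.76] open 0.65
```

View pics/wrist3.png

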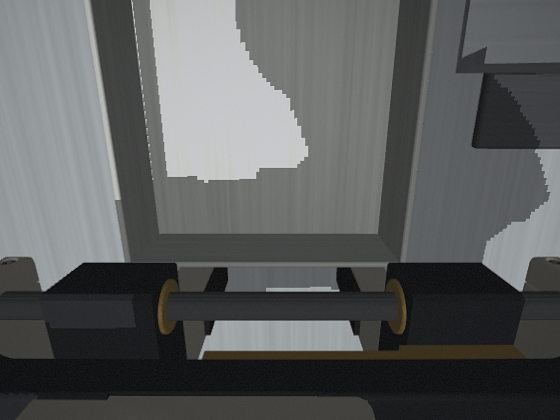

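View pics/top3.png

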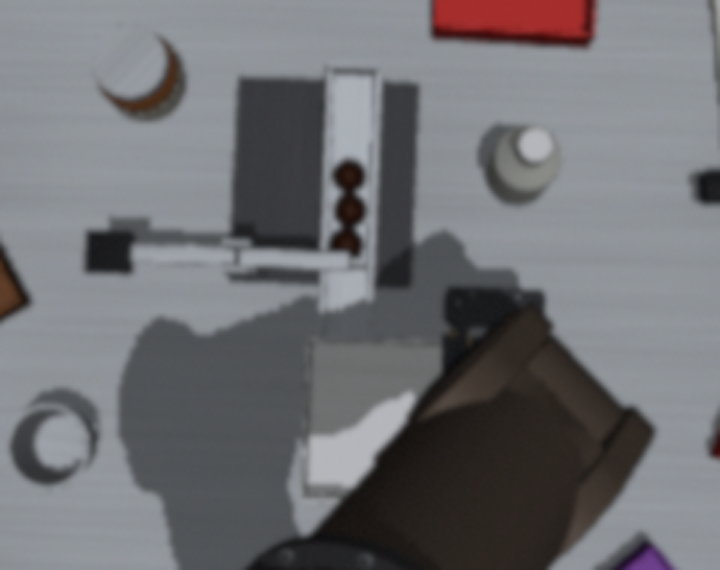

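The tin has moved squarely with the fingers; in the top crop its far edge is at column about 306. I'll compute what remains.

Run:
```python
from h import *
f=lambda l:np.array(l)/3+[160,110]
p=ray("top",f([(310,341),(304,492)]),.04); print(p.round(4), "centre y", p[:,1].mean()-.065, "x",p[:,0].mean())
print("wrist near rim",ray("wrist",[(130,262),(405,262)],.04).round(4))
```

```text
[[ 0.4944 -0.0052  0.04  ]
 [ 0.3759 -0.004   0.04  ]] centre y -0.06962795324233374 x 0.4351455873103031
wrist near rim [[ 0.3706 -0.1283  0.04  ]
 [ 0.4967 -0.1293  0.04  ]]
```

```bash
python3 -m creep '[[[0.9,0,0,0,0,0,6],[1.8,0,0,0,0,0,6],[2.5,0,0,0,0,0,6],[3.1,0,0,0,0,0,6],[3.4,0,0,0,0,0,6]]]'; python3 -m creep '[[[-1,0,0,0,0,0,6],[-2.5,0,0,0,0,0,6],[-5,0,0,0,0,0,6],[-8,0,-2,0,0,0,6],[-12,0,-5,0,0,0,6]]]'
python3 - <<'E'
from h import *
to(.441,-.24,.235)
im=vision.camera("wrist"); cv2.imwrite("pics/wrist4.png",im[:,:,::-1])
im=vision.camera("top"); cv2.imwrite("pics/top4.png",cv2.resize(im[110:300,160:400,::-1],None,fx=3,fy=3,interpolation=cv2.INTER_CUBIC))
E
```

```text
clock: 4.4
eef_pos: [0.4393, -0.1071, 0.0143]
orientation: [-2.231, -2.211, 0.007]
force: [0.5, -2.2, 1.1]
opening: 0.654
clock: 4.9
eef_pos: [0.4368, -0.2266, 0.0638]
orientation: [-2.225, -2.21, 0.009]
force: [1.9, 0.3, -0.2]
opening: 0.657
t 4.9 pos [ 0.4368 -0.2266  0.0638] F [ 1.9  0.3 -0.2] shift cm [ -1.34   0.29 -17.12] turn deg [-0.5 -0.  -0.4] q [-0.1   0.5   0.64  2.1  -0.46  0.69  0.84] open 0.66
```

View pics/wrist4.png

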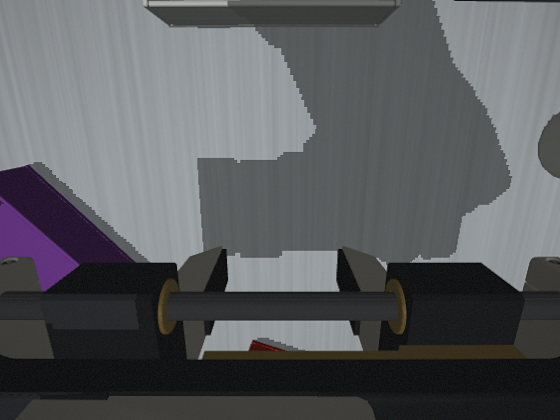

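View pics/top4.png

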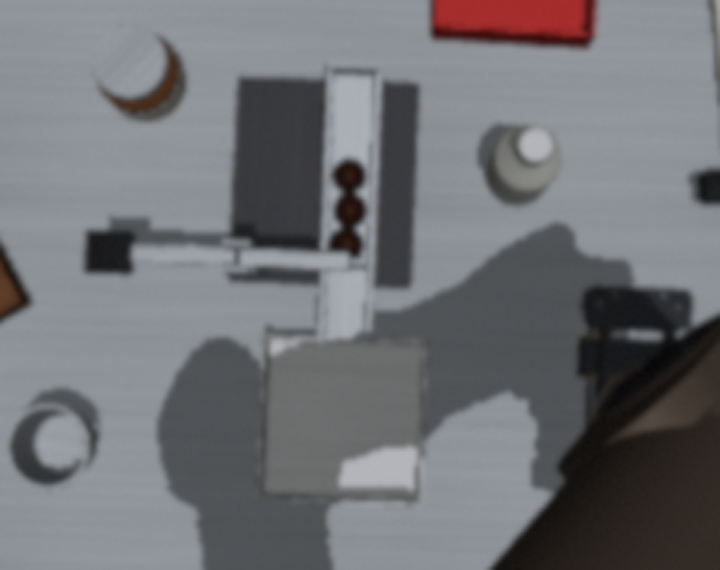

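The tin is below the spout; crop corners are about (266,335), (424,341), (418,499) and (263,494).

Run:
```python
from h import *
f=lambda l:np.array(l)/3+[160,110]
o,R,th,_,_=frame()
p=ray("top",f([(266,334),(424,341),(418,499),(263,494)]),.04); c=p.mean(0)[:2]
print(p.round(4),"centre",c,"rel drop (disp)",R.T@(c-o)-[-.05,0])
to(.441,-.24,.235); to(.45,.0,.26); to(.5526,.137,.26); print(o+R@[.055,.171])
```

```text
[[ 0.499   0.0297  0.04  ]
 [ 0.4969 -0.0949  0.04  ]
 [ 0.3731 -0.0934  0.04  ]
 [ 0.3733  0.0282  0.04  ]] centre [ 0.43556454 -0.03262691] rel drop (disp) [-0.00999167  0.0005678 ]
t 5.0 pos [ 0.4393 -0.2341  0.0678] F [ 0.5 -0.5 -0.4] shift cm [ -0.71   0.21 -16.71] turn deg [ 0.1  0.4 -0.9] q [-0.1   0.5   0.65  2.1  -0.46  0.69  0.84] open 0.65
t 5.0 pos [ 0.4393 -0.2341  0.0678] F [ 0.5 -0.5 -0.4] shift cm [ 23.29   0.75 -19.38] turn deg [ 0.1  0.4 -0.9] q [-0.1   0.5   0.65  2.1  -0.46  0.69  0.84] open 0.65
t 5.0 pos [ 0.4393 -0.2341  0.0678] F [ 0.5 -0.5 -0.4] shift cm [ 37.14  10.79 -19.47] turn deg [ 0.1  0.4 -0.9] q [-0.1   0.5   0.65  2.1  -0.46  0.69  0.84] open 0.65
[0.55255271 0.13644108]
```

The tin centre is about 10 mm from the drop point, inside the 30 mm recommended. I'll rise and go over to the paddle, closing the fingers on the way.

```bash
python3 -m creep '[[[0,0.2,-4,0,0,0,0],[0,0.2,-8,0,0,0,0],[0,0.2,-12,0,0,0,0],[0,0.2,-16,0,0,0,0],[0,0.2,-19.5,0,0,0,0]]]' 10; python3 -m creep '[[[4,1.2,0,0,0,0,0],[8.5,2.4,0,0,0,0,0],[13,3.6,0,0,0,0,0],[17.5,4.8,0,0,0,0,0],[22,6,0,0,0,0,0]]]'
python3 - <<'E'
from h import *
to(.5526,.1365,.26)
E
```

```text
clock: 5.5
eef_pos: [0.4405, -0.2328, 0.2645]
orientation: [2.234, 2.2, -0.005]
force: [1.0, 0.6, -0.1]
opening: 0.269
clock: 6.0
eef_pos: [0.5036, -0.0119, 0.2629]
orientation: [2.235, 2.201, -0.005]
force: [0.9, -1.4, 0.3]
opening: 0.004
t 6.0 pos [ 0.5036 -0.0119  0.2629] F [ 0.9 -1.4  0.3] shift cm [14.92  4.67  0.21] turn deg [ 0.1  0.3 -0.9] q [-0.69  0.23  0.74  1.85 -0.16  1.12  0.1 ] open 0.0
```

```bash
python3 -m creep '[[[4,1.2,0,0,0,0,0],[8,2.4,0,0,0,0,0],[12,3.6,0,0,0,-0.5,0],[14.9,4.7,0,0,0,-0.9,0],[14.9,4.7,0,0,0,-0.9,0]]]'
python3 - <<'E'
from h import *
to(.5526,.1365,.124)
im=vision.camera("wrist"); cv2.imwrite("pics/wrist5.png",im[:,:,::-1])
im=vision.camera("scene"); cv2.imwrite("pics/scene5.png",cv2.resize(im[90:300,180:430,::-1],None,fx=2.8,fy=2.8,interpolation=cv2.INTER_CUBIC))
E
```

```text
clock: 6.5
eef_pos: [0.553, 0.1418, 0.2608]
orientation: [2.211, 2.228, -0.006]
force: [-0.4, -0.3, -0.2]
opening: 0.006
t 6.5 pos [0.553  0.1418 0.2608] F [-0.4 -0.3 -0.2] shift cm [-0.46 -0.04 13.68] turn deg [-0.   0.3  0.4] q [-0.83  0.36  0.67  1.7  -0.23  1.17 -0.1 ] open 0.01
```

View pics/wrist5.png

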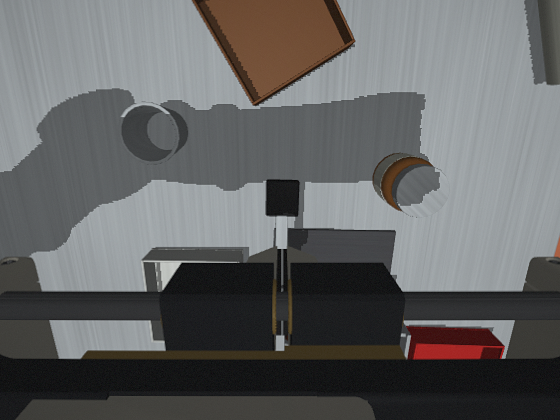

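View pics/scene5.png

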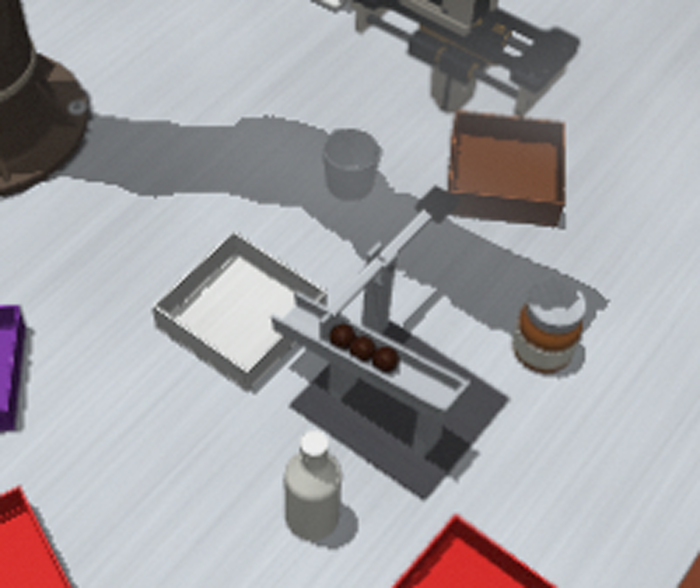

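The wrist view shows the paddle at (283,197), directly ahead of the tool. The scene view shows the tin below the spout. I'll cross-check the paddle from this view.

Run:
```python
from h import *
p=ray("wrist",[(267,180),(298,180),(298,215),(267,215)],.124); print(p.round(4),p.mean(0))
to(.5526,.1365,.124)
```

```text
[[0.5396 0.1535 0.124 ]
 [0.5688 0.1535 0.124 ]
 [0.5694 0.1188 0.124 ]
 [0.5392 0.1188 0.124 ]] [0.5542479  0.13614809 0.124     ]
t 6.6 pos [0.5525 0.1365 0.2613] F [ 0.2 -0.8 -0.4] shift cm [ 0.09  0.02 13.73] turn deg [-0.   0.4  0.1] q [-0.83  0.35  0.67  1.7  -0.23  1.17 -0.1 ] open 0.01
```

```bash
python3 -m creep '[[[0,0,3,0,0,0,0],[0,0,6,0,0,0,0],[0,0,9,0,0,0,0],[0,0,11.5,0,0,0,0],[0,0,12.7,0,0,0,0]]]'; python3 -m creep '[[[0,0,1,0,0,0,0],[0,0,2,0,0,0,0],[0,0,3,0,0,0,0],[0,0,3.8,0,0,0,0],[0,0,4.3,0,0,0,0]]]';  python3 - <<'E'
from h import *
to(.5526,.1365,.09)
im=vision.camera("wrist"); cv2.imwrite("pics/wrist6.png",im[:,:,::-1])
im=vision.camera("scene"); cv2.imwrite("pics/scene6.png",cv2.resize(im[90:300,180:430,::-1],None,fx=2.8,fy=2.8,interpolation=cv2.INTER_CUBIC))
E
```

```text
clock: 7.1
eef_pos: [0.5509, 0.1337, 0.1324]
orientation: [2.22, 2.218, -0.013]
force: [-0.5, -0.2, -0.3]
opening: 0.004
clock: 7.6
eef_pos: [0.5514, 0.1333, 0.0894]
orientation: [2.22, 2.218, -0.011]
force: [-1.1, -0.5, 6.1]
opening: 0.004
t 7.6 pos [0.5514 0.1333 0.0894] F [-1.1 -0.5  6.1] shift cm [ 0.32  0.12 -0.06] turn deg [-0.1  0.4 -0.1] q [-0.73  0.54  0.57  1.9  -0.38  0.81  0.04] open 0.0
```

View pics/scene6.png

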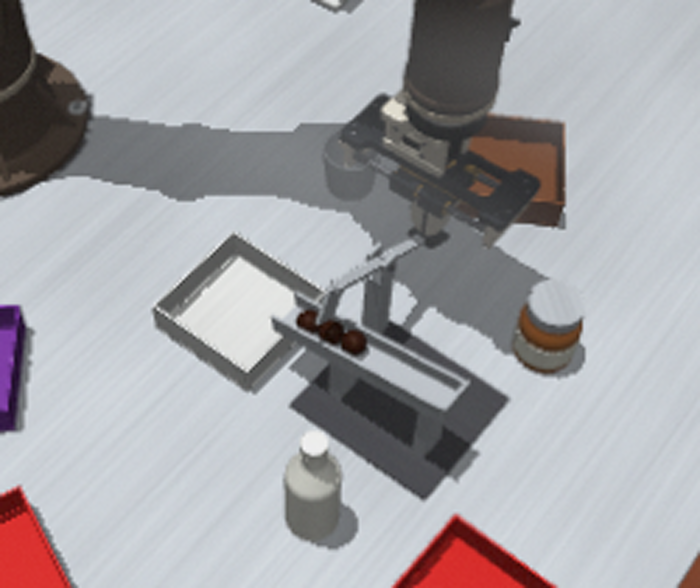

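The gate is up and the pralines are rolling: the first is near (307,320). I'm holding the paddle down.

```bash
for i in 1 2 3; do python3 -m creep '[[[0,0,0,0,0,0,0],[0,0,0,0,0,0,0],[0,0,0,0,0,0,0],[0,0,0,0,0,0,0],[0,0,0,0,0,0,0]]]' | egrep 'eef|force|clock'; done;  python3 - <<'E'
from h import *
im=vision.camera("scene"); cv2.imwrite("pics/scene7.png",cv2.resize(im[90:300,180:430,::-1],None,fx=2.8,fy=2.8,interpolation=cv2.INTER_CUBIC))
E
```

```text
clock: 8.2
eef_pos: [0.5516, 0.1339, 0.0899]
force: [-1.5, -0.2, 6.3]
clock: 8.7
eef_pos: [0.5517, 0.1343, 0.0904]
force: [-1.8, -0.9, 5.9]
clock: 9.2
eef_pos: [0.5517, 0.1345, 0.0909]
force: [-1.4, -2.0, 5.2]
```

View pics/scene7.png

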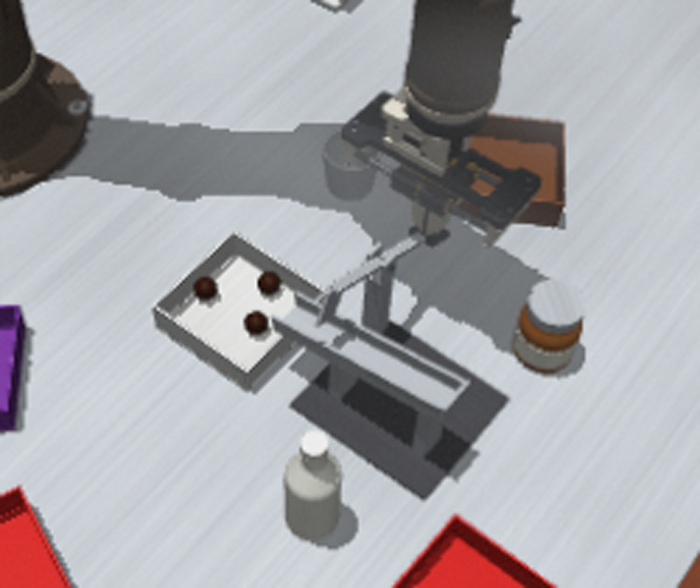

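All three pralines are in the tin, at (205,288), (269,282) and (256,322). I'll release the lever slowly and then rise clear.

```bash
python3 -m creep '[[[0,0,-1,0,0,0,0],[0,0,-2,0,0,0,0],[0,0,-3,0,0,0,0],[0,0,-4,0,0,0,0],[0,0,-5.5,0,0,0,0]]]'; python3 -m creep '[[[0,0,-3,0,0,0,0],[0,0,-6,0,0,0,0],[0,0,-9,0,0,0,0],[0,0,-11,0,0,0,0],[0,0,-12,0,0,0,0]]]'; python3 -m creep '[[[0,0,0,0,0,0,0],[0,0,0,0,0,0,0],[0,0,0,0,0,0,0],[0,0,0,0,0,0,0],[0,0,0,0,0,0,0]]]'
python3 - <<'E'
from h import *
im=vision.camera("scene"); cv2.imwrite("pics/scene8.png",cv2.resize(im[90:300,180:430,::-1],None,fx=2.8,fy=2.8,interpolation=cv2.INTER_CUBIC))
im=vision.camera("top"); cv2.imwrite("pics/top8.png",cv2.resize(im[110:300,160:400,::-1],None,fx=3,fy=3,interpolation=cv2.INTER_CUBIC))
E
```

```text
clock: 9.75
eef_pos: [0.5513, 0.1342, 0.1464]
orientation: [2.22, 2.219, -0.01]
force: [0.6, 0.6, 0.3]
opening: 0.01
clock: 10.25
eef_pos: [0.5522, 0.1344, 0.2687]
orientation: [2.22, 2.217, -0.007]
force: [-1.2, -0.3, 0.5]
opening: 0.002
clock: 10.75
eef_pos: [0.5519, 0.1343, 0.268]
orientation: [2.22, 2.217, -0.009]
force: [0.7, 0.1, 0.6]
opening: 0.009
```

View pics/scene8.png

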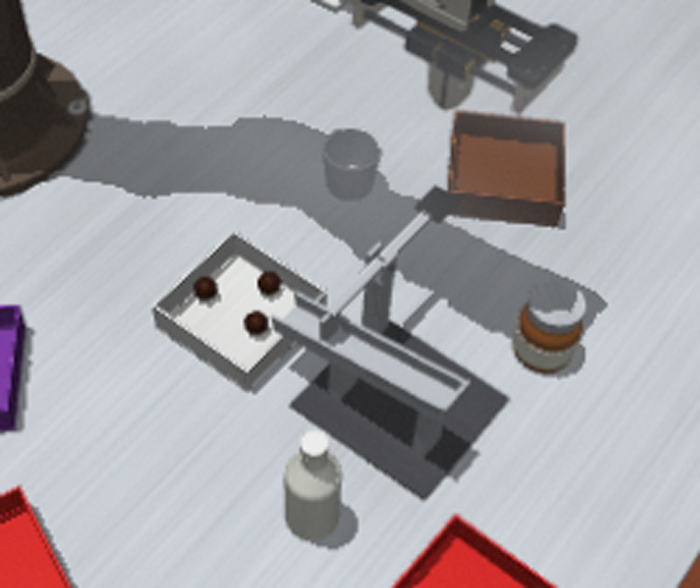

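View pics/top8.png

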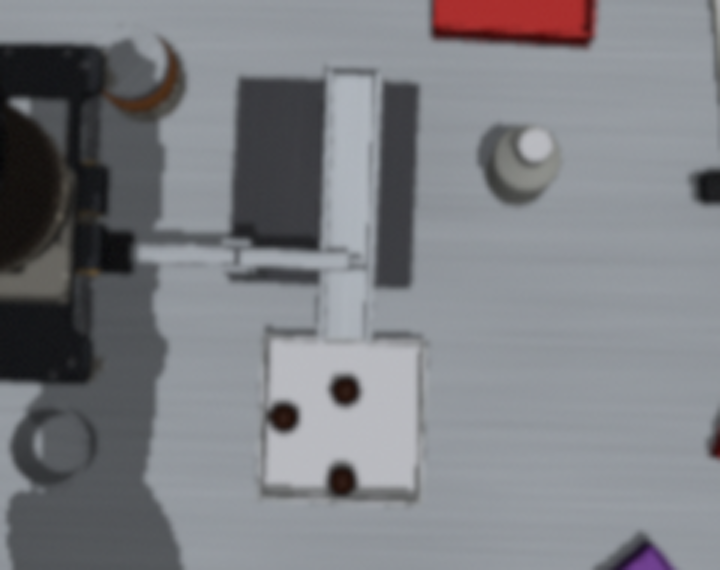

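The paddle is back at (436,203), the same pixel as before pressing. The tin's corners are unchanged, and the pralines lie still inside it at the same scene pixels as in the previous picture. The bottle, jar and cup have not moved. Handing in.

```bash
python3 -c "
from plant import robot
print(robot.job_done())"
```

```text
the job is handed in; nothing more can be done
None
```

The job is handed in at about 11 s of the 54 s allowed; no verdict was reported. I pushed the aluminium tin about 95 mm along the bench with the spread fingers until it sat below the spout. I then pressed the paddle with the closed fingertips (about 6 N) until all three pralines had rolled in, let the lever come back up, and lifted clear.

- **Tin position:** about 10 mm from the drop point when measured after the push, and its corners look unchanged in the last picture. Earlier position estimates from the three cameras differed by up to about 8 mm.
- **Pralines:** all three lie at rest inside the tin, one of them against a wall.
- **Lever and gate:** the paddle is back at the same place in the picture as before pressing, so the gate is shut. I judged this only from the pictures, because the state gives no lever angle.
- **Bottle, jar and cup:** they stand where they were, and the arm is free with about zero force reading.

None of the final checks failed or disagreed.

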